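Open a sample jar on the cap-torque tester

TASK

Take the amber jar with the orange cap and stand it, cap still on, upright on the platform of the cap-torque tester between its four rubber posts, then swing the red-knobbed clamp lever fully shut so that the posts brace the jar. Unscrew the tight cap anticlockwise (seen from above), stop turning as soon as the threads let go, about a fifth of a turn, and lift it straight up. Finish while still holding the cap level and centred one to two centimetres above the mouth of the jar, which stays standing in the shut clamp; leave the other jars, the label roll, the driver and the marker where they are.

Things in the scene. Friction and masses are not known exactly. Their poses are not given: they have to be found in the camera images.
- jar_center (a point): The amber glass jar with a paper label, about 0.2 kg, straight-sided, 57 mm across; this point is on its axis 43 mm above its underside (half-way up the glass), z along the axis. Glass 85.5 mm high to the rim of its mouth, 92 mm with the cap on. The neck hidden by the cap is 41 mm across with three short threads (quarter-turn lug finish). The jar can be carried by its cap.
- cap_center (a point): Orange ribbed cap of the amber jar, 60 mm across, 20 mm high, 35 g; point on its axis half-way up. Screwed on, its underside is 72 mm above the jar's. Tight: 0.3 to 0.6 N m, anticlockwise opens. It lets go after 57 to 66 degrees (start hidden), lifts off freely from there to 84 degrees, then runs against the next thread. It rises 1.5 mm as it turns and must rise 14 mm to clear the rim.
- cap_mark (a point): Under the white mark moulded on top of the orange cap, 23 mm from its axis, at half the cap's height. The cap's x axis runs through the mark, so the mark shows how far the cap is turned. More than about a third of a turn (2 rad) from tight is too far.
- jar: The amber jar, origin at the centre of its underside, z up along its axis. The x axis is where the cap's mark would stand if the cap were screwed down to its stop; at the start the mark stands 0.05 to 0.2 rad anticlockwise of it.
- seat (a point): Platform top (steel disc, 90 mm above the bench) under the axis of the clamped jar. Frame of the tester: -x to its panel (front), +y to the fixed posts, -y to moving posts and lever. Rubber posts 14 mm thick, tops 50 mm above the platform, at x = +-21 mm; fixed at y = 28.6 mm; moving ones, open, at y = -37 to -40 mm. Set down 4 mm to the -y side a jar has room; shutting pushes it to this point.
- clamp_lever (a joint): Clamp lever of the tester, rad: 0 = open, pointing to the tester's -y side; 1.55 = fully shut, pointing to its front (-x). It swings level, clockwise seen from above, starts between 0 and 0.3, needs 5 to 10 N at the knob and stays where it is left. It drives the moving posts through a self-holding cam and a spring pack (about 24 N on the jar when shut).
- lever_knob (a point): Middle of the grip of the lever's upright red knob, a round pin 18 mm across that stands from 19 to 59 mm above the platform's top and 65 mm from the pivot; this point is 39 mm above the platform's top, on the knob's axis. It can be pinched from above and led round, or pushed.
- lever_pivot (a point): On the lever's vertical pivot axis, level with lever_knob; 100 mm to the tester's -y side of the seat.
- clamp_jaw: The moving jaw: an aluminium bar carrying the two sprung rubber posts, between the lever and the jar.
- tester: The cap-torque tester: white bench instrument, about 0.29 x 0.26 m and 90 mm high, with a sloping panel with display and keys at its front (-x), fixed to the bench; origin under its centre.
- jar_black: Bystander: clear glass jar with a black cap, same shape and size as the amber one; origin at the centre of its underside.
- jar_white: Bystander: white plastic jar with a green cap, same shape and size; origin at the centre of its underside.
- label_roll: Bystander: roll of white labels standing on its flat side, 104 mm across, 75 mm high; origin at the centre of its underside.
- driver: Bystander: black and blue cordless driver lying on its side, about 170 x 145 x 53 mm; origin on the bench under its motor.
- marker: Bystander: white and blue marker pen lying on the bench, 130 mm long; origin on the bench under its middle.
Mind the look-alikes: they are no part of the job. There is more than one size of the jar; the job needs the larger. Of the things that look like the part that bears cap_center, the smaller one is meant.

How it is judged (in metres and radians):
On the way, in this order (a step that is already met when the one before it is completed fails the run):
1. the amber jar stands upright on the tester's platform between the four posts, its cap still screwed on (horizontal distance between jar and seat below 0.015 m and z of jar in the frame of seat between -0.003 and 0.004 m and angle between jar's own z axis and vertical below 0.06 rad and z of cap_center in the frame of jar below 0.086 m), for 0.2 s.
2. the clamp lever is fully shut and the jaw braces the jar, cap still screwed on (value of joint clamp_lever above 1.35 rad and contact force between clamp_jaw and jar above 10 N and x of cap_mark in the frame of jar above 0.0165 m and z of cap_center in the frame of jar below 0.086 m), for 0.2 s.
3. with the jar braced, the cap has been turned anticlockwise about as far as its threads reach, and is still down on the jar (x of cap_mark in the frame of jar below 0.0122 m and y of cap_mark in the frame of jar above 0 m and z of cap_center in the frame of jar below 0.09 m and value of joint clamp_lever above 1.35 rad and contact force between clamp_jaw and jar above 10 N), for 0.05 s.
At the end, for the whole second after the job is handed in: Cap held still and level (7 degrees) by the gripper, within 12 mm of the jar's axis, underside 3 to 35 mm above the rim, touching neither jar nor tester; jar upright on the platform within 8 mm of its clamped place, lever over 1.35 rad, jaw pressing the jar with over 10 N (z of cap_center in the frame of jar between 0.0985 and 0.1305 m and horizontal distance between cap_center and jar_center below 0.012 m and angle between cap_center's own z axis and vertical below 0.12 rad and contact force between the fingers and cap above 2 N and contact force between each of cap, the fingers and jar below 0.1 N and contact force between cap and tester below 0.1 N and linear speed of cap below 0.03 m/s and value of joint clamp_lever above 1.35 rad and contact force between clamp_jaw and jar above 10 N and horizontal distance between jar and seat below 0.008 m and z of jar in the frame of seat below 0.004 m and angle between jar's own z axis and vertical below 0.06 rad); the arm keeps its last pose, push and grip.
It fails at once if the cap is turned on past about a third of a turn from tight, long after the threads have let go (x of cap_mark in the frame of jar below -0.0105 m).
It fails at once if the amber jar is tipped by more than about 25 degrees (angle between jar's own z axis and vertical above 0.45 rad).
It fails at once if another jar, the label roll, the driver or the marker is moved by more than 20 mm (distance of any of jar_black, jar_white, label_roll, driver, marker from where it was at the start of the episode above 0.02 m).
It also fails if it takes over 58 s, if anything falls off the work surface, if the arm or the gripper's body presses on something with over 40 N, if the wrist force passes 120 N, or if a joint passes its speed limit or range.

ROBOT

A 6-joint arm with a two-finger parallel gripper is mounted at the origin on the work surface. World frame = base frame: x ahead of the robot, y to its left, z up, the work surface at z = 0. Lengths are in mm, angles in degrees, forces in N, time in s.
With the tool pointing down it reaches from about 350 to 850 mm from the base axis. Payload 8.1 kg.
Tool frame: the origin (TCP) lies at the very end of the fingers, on their centre line; the grasp point (between the pads) lies 19 mm behind it (r.grip_depth is the distance from the TCP to the grasp point, in mm); z points along the fingers, y is the direction in which the jaws open and shut (so a half turn about z gives the same grasp; the last joint's range is limited). The gripper opens to 85 mm and grips with 20 to 120 N. Pads are 22 mm wide; open, the fingers measure 114 mm over their backs; the gripper's body (76 mm by 85 mm) begins 54 mm behind the grasp point. The pads swing forward as they close: fully open they stand 13 mm farther back than shut.
Start: joints at [-70.669, 7.471, 85.268, -0, 87.261, -4.893], TCP at [246.209, -547.162, 231.292] pointing down, gripper open.
Joint ranges: [-169.43, 169.43], [-51.17, 129.36], [1.28, 143.12], [-76.62, 256.62], [0, 156.53], [-152.29, 152.29]. Speed limits (degrees/s): [136.94, 136.94, 159.86, 180, 180, 180].

INTERFACE

Orientations are given as [roll, pitch, yaw] about the fixed x, y, z axes, in that order (R = Rz(yaw) Ry(pitch) Rx(roll)).
In Python, from bench import status, viewer, hand_in, r gives the robot as it stands.
- The arm moves only by the shell command python3 -m crank 'ROWS' [OPENING] [FORCE]. ROWS is a JSON object of lists of equal length, an entry for each row: "slide": the shift along the tool's x, y, z in m, a list of three; "twist": the turn about the tool's z in rad. A call has 1 to 8 rows; each row shifts and turns the commanded pose from where the row before left it, along the tool's axes as they then stand; what a row does not reach is not made up. A row lasts 1/10 s, in which the tool goes at most 50 mm and 8.59 degrees, less where a joint would pass 70% of its speed; a pose out of reach is approached as far as the arm can. A call with a gripper value outside its range is refused whole. OPENING is the closure, from 0 (fully open) to 1 (shut), set as the call begins (- or left out, the last holds). The fingers move at their own pace and stop on an object; FORCE is the grip in N (left out, the last holds). Time passes only in rows, so rows that do not move let the fingers close. It gives the time, the measured TCP pose, the force and the opening at its end, in the units of the state.
- status.sense(): the state, without advancing time (a new reading comes with each control period).
- viewer.snapshot(name): name is "scene" or "top" or "wrist"; returns a dict with "img" (384x512x3 uint8, red, green, blue), "fx", "fy", "cx", "cy" (pixels), "R" (3x3) and "t" (3): a world point X has camera coordinates R X + t; the wrist camera has in their place "hand_eye" (4x4, takes a point from camera to tool coordinates, whose origin is the TCP and whose axes are the flange's). Camera axes: x right, y down, z forward; pixel columns grow to the right and rows downward; lengths in mm; the calibration is good to about 2 mm. A picture is of the moment at which its call begins: read the wrist's pose just before it. There is no depth.
- hand_in(): hands the job in, once; it reports no verdict.
The state is a dict: "time": time; "joint_pos": joint angles; "qd": joint speeds; "joint_efforts": joint torques, N m; "tool_pos": TCP position; "tcp_rot": TCP orientation; "ft_force": force on the tool from outside, world axes, zero at the start; "wrist_torque": the same for the moment, N m; "finger_gap": finger opening in mm.
Only numpy, scipy, OpenCV 4.12 (cv2) and the standard library are available. Lean on these libraries where they do the work, as an engineer would, in place of code of your own. Each camera call takes 0.05 s, during which the arm holds its last target.

## Working session

There is one attempt and no reset: what is moved stays moved. The work goes in short steps, Python scripts to look and compute and a shell command to move; the robot and the scene stay as the last step left them, time stands still between calls to the robot, and variables do not carry over. Pictures are saved under pics/ and viewed, and the job is handed in when it is done.

```bash
ls; mkdir -p pics; python3 - <<'E'
from bench import status, viewer, hand_in, r
import cv2
print(status.sense())
for n in ("scene","top","wrist"):
    s=viewer.snapshot(n); cv2.imwrite(f"pics/{n}0.png",s["img"][:,:,::-1])
    print(n,{k:v for k,v in s.items() if k!="img"})
E
```

```text
pics
{'time': 0.0, 'joint_pos': array([-7.06672103e+01,  7.51649430e+00,  8.53279412e+01,  5.34135079e-04,
        8.72637008e+01, -4.89279194e+00]), 'qd': array([ 0.10406369, -0.02528939,  0.07137843, -0.02657095, -0.01286033,
       -0.03601011]), 'joint_efforts': array([-3.02153899e-05, -5.69407117e+01, -5.00548875e+01, -2.35037869e-04,
        1.49517646e-02,  2.41854877e-05]), 'tool_pos': array([ 246.04018425, -546.62602628,  230.24282865]), 'tcp_rot': array([-1.79892303e+02, -9.75464296e-03,  2.42255465e+01]), 'ft_force': array([-0.21203528,  0.00385512,  0.30637148]), 'wrist_torque': array([0.00400622, 0.01344241, 0.08926439]), 'finger_gap': 84.98200654107968}
scene {'fx': 399.963568919734, 'fy': 399.963568919734, 'cx': 254.91533799360727, 'cy': 192.0175354370471, 'R': array([[ 0.24423627,  0.96964268,  0.01190444],
       [ 0.82496443, -0.20131054, -0.52811719],
       [-0.50968848,  0.13880611, -0.84908805]]), 't': array([-121.4141654 , -350.39288087, 1420.57492532])}
top {'fx': 473.3597523340699, 'fy': 473.3597523340699, 'cx': 260.61461024090784, 'cy': 198.13688215540472, 'R': array([[-0.02849987, -0.99939321, -0.02002429],
       [-0.99735838,  0.02976941, -0.06625738],
       [ 0.06681329,  0.01808307, -0.99760162]]), 't': array([  35.33464062,  507.94032596, 1436.96676682])}
wrist {'fx': 291.1406153479984, 'fy': 291.1406153479984, 'cx': 257.2354914948189, 'cy': 193.3067915318625, 'hand_eye': array([[ 6.02983285e-04, -9.49695192e-01, -3.13175156e-01,
         7.94122654e+01],
       [ 9.99999586e-01,  7.86041605e-04, -4.58263992e-04,
         2.71552384e-01],
       [ 6.81379812e-04, -3.13174750e-01,  9.49695273e-01,
        -1.42268443e+02],
       [ 0.00000000e+00,  0.00000000e+00,  0.00000000e+00,
         1.00000000e+00]])}
```

View pics/scene0.png

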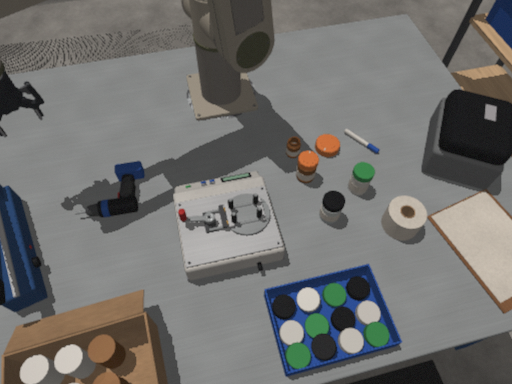

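View pics/top0.png

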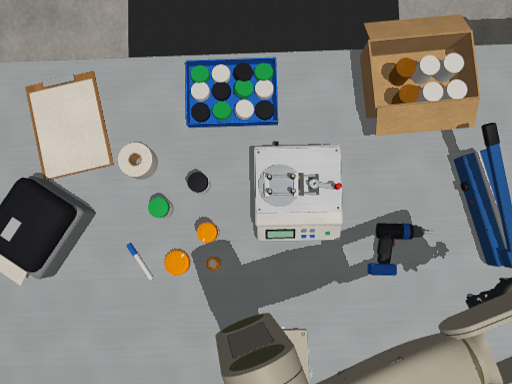

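View pics/wrist0.png

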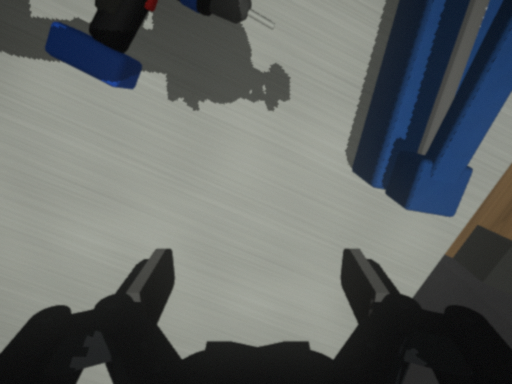

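Candidates in the top view: (206,232) is a jar with an orange cap (scene 308,160). (177,263) is a flat, larger orange lid (scene 328,145). (213,264) is a small open amber jar (scene 294,147). The jars at (198,182) and (159,207) have black and green caps. I choose (206,232) and check it in crops.

```bash
cat > h.py <<'E'
import numpy as np, cv2
from bench import status, viewer, r
def ray(s,u,v):
    R=np.array(s["R"]);t=np.array(s["t"])
    d=R.T@np.array([(u-s["cx"])/s["fx"],(v-s["cy"])/s["fy"],1]); o=-R.T@t
    return o,d/np.linalg.norm(d)
def onz(s,u,v,z):
    o,d=ray(s,u,v); return o+d*(z-o[2])/d[2]
def proj(s,X):
    p=np.array(s["R"])@np.array(X)+np.array(s["t"]); return np.array([s["cx"]+s["fx"]*p[0]/p[2],s["cy"]+s["fy"]*p[1]/p[2]])
def tri(a,b):
    (o1,d1),(o2,d2)=a,b
    A=np.stack([d1,-d2],1); x=np.linalg.lstsq(A,o2-o1,rcond=None)[0]
    p,q=o1+x[0]*d1,o2+x[1]*d2; return (p+q)/2,np.linalg.norm(p-q)
def wristcam():
    st=status.sense(); s=viewer.snapshot("wrist")
    from scipy.spatial.transform import Rotation as Ro
    Rt=Ro.from_euler('xyz',st["tcp_rot"],degrees=True).as_matrix()
    H=np.array(s["hand_eye"]); Rw=Rt@H[:3,:3]; tw=Rt@H[:3,3]+np.array(st["tool_pos"])
    s=dict(s); s["R"]=Rw.T; s["t"]=-Rw.T@tw; return s,st
def mask(img,lo,hi):
    return cv2.inRange(cv2.cvtColor(img,cv2.COLOR_RGB2HSV),np.array(lo),np.array(hi))
def blobs(m,amin=20):
    n,l,st,c=cv2.connectedComponentsWithStats(m); 
    return [(np.round(c[i],1).tolist(),int(st[i,4]),st[i,:4].tolist()) for i in range(1,n) if st[i,4]>=amin]
def rel(st,X):
    from scipy.spatial.transform import Rotation as Ro
    Rt=Ro.from_euler('xyz',st["tcp_rot"],degrees=True).as_matrix()
    return Rt.T@(np.array(X)-np.array(st["tool_pos"]))
E
python3 - <<'E'
from h import *
S={}
for n in ("scene","top"):
    s=viewer.snapshot(n);S[n]=s
    print(n,"orange",blobs(mask(s["img"],[5,180,120],[16,255,255])))
    m=mask(s["img"],[0,180,100],[3,255,255])|mask(s["img"],[174,180,100],[180,255,255])
    print("red",blobs(m,5))
    x0,y0,x1,y1=(270,110,350,200) if n=="scene" else (150,180,250,290)
    cv2.imwrite(f"pics/c_{n}.png",cv2.resize(s["img"][y0:y1,x0:x1,::-1],None,fx=5,fy=5,interpolation=cv2.INTER_CUBIC))
    x0,y0,x1,y1=(165,165,290,280) if n=="scene" else (240,130,360,250)
    cv2.imwrite(f"pics/t_{n}.png",cv2.resize(s["img"][y0:y1,x0:x1,::-1],None,fx=5,fy=5,interpolation=cv2.INTER_CUBIC))
E
```

```text
scene orange []
red [([181.7, 210.7], 7, [179, 210, 6, 3])]
top orange [([402.7, 73.7], 33, [397, 70, 13, 7]), ([408.1, 92.7], 130, [399, 85, 20, 17]), ([186.5, 257.5], 22, [181, 251, 9, 17]), ([216.4, 266.6], 20, [211, 262, 9, 8])]
red [([338.2, 185.4], 25, [336, 183, 6, 6])]
```

View pics/c_scene.png

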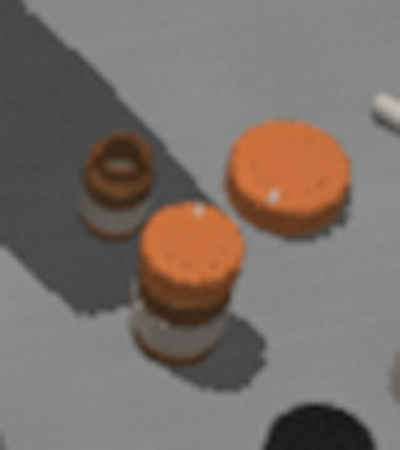

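View pics/c_top.png

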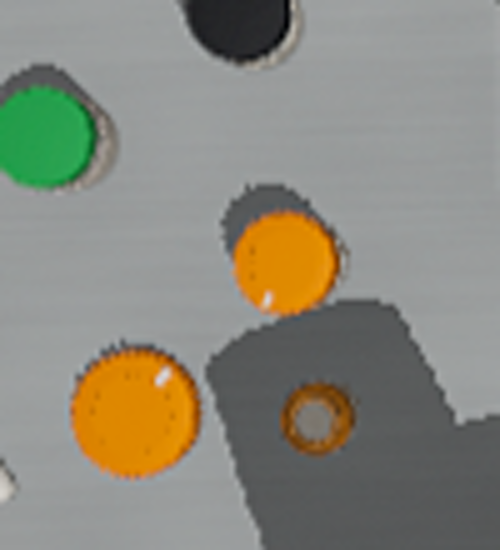

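View pics/t_top.png

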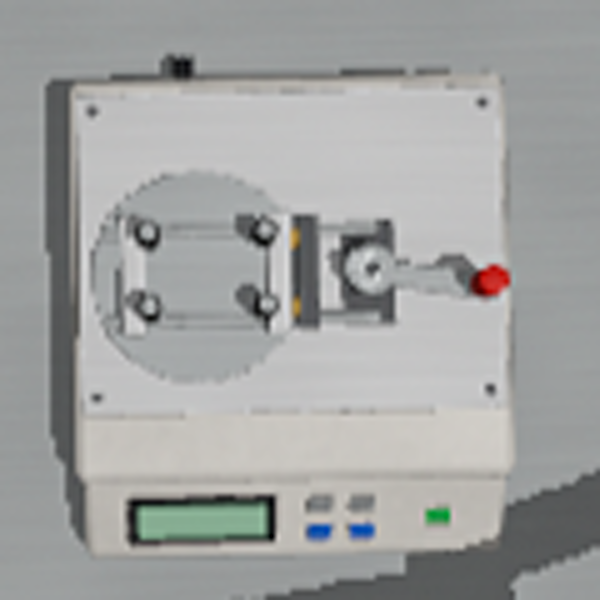

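View pics/t_scene.png

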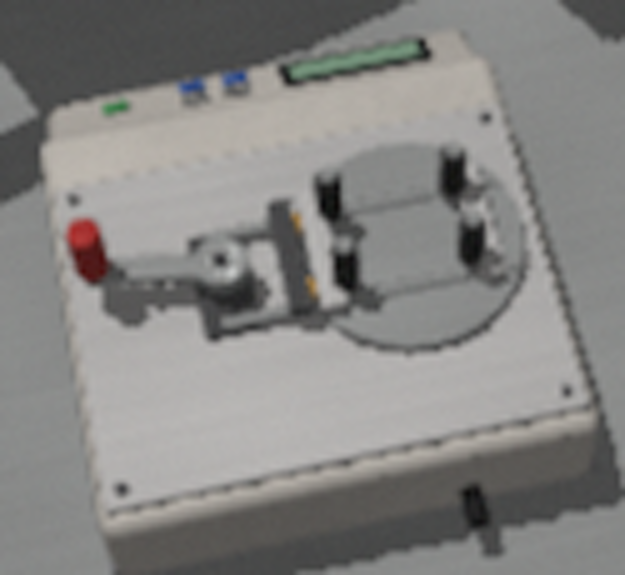

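The crops confirm the choice. The capped amber jar is at top (206,232), with the white mark at about (203,240). The loose lid at (177,263) is larger and lies flat. The tester's posts show at about (269,177), (292,176), (269,191) and (293,191), and the red knob is at (338,185). Next I measure positions.

```bash
python3 - <<'E'
from h import *
S={n:viewer.snapshot(n) for n in("scene","top")}
print(S["top"]["img"][232,206],S["scene"]["img"][158,308])
t=S["top"];s=S["scene"]
m=mask(t["img"],[10,150,120],[25,255,255]); 
for b in blobs(m,60): print(b, onz(t,*b[0],92).round(1), onz(t,*b[0],14).round(1))
# cap circle
sub=np.zeros_like(m); sub[215:247,190:222]=m[215:247,190:222]
c,_=cv2.findContours(sub,cv2.RETR_EXTERNAL,cv2.CHAIN_APPROX_NONE); c=max(c,key=cv2.contourArea)
(u,v),rad=cv2.minEnclosingCircle(c); P=onz(t,u,v,92); print("cap",u,v,rad,P.round(1),"diam",2*rad/t["fx"]*(1437-92))
print("proj in scene",proj(s,P))
mk=onz(t,150+267/5,180+300/5,92); print("mark",mk.round(1),np.degrees(np.arctan2(*(mk-P)[[1,0]])),np.linalg.norm(mk-P))
# knob top z=149
for b in blobs(mask(t["img"],[0,180,100],[4,255,255])|mask(t["img"],[174,180,100],[180,255,255]),5): print("knob",b,onz(t,*b[0],149).round(1))
# posts (top crop ends; z=140), pivot cap, screws
for nm,(a,b),z in [("f1",(148,231),140),("f2",(149,303),140),("m1",(264,231),140),("m2",(265,302),140),("pivot",(371,267),115)]+[("scr",p,90) for p in((92,111),(482,102),(490,389),(97,398))]:
    print(nm,onz(t,240+a/5,130+b/5,z).round(1))
for nm,(a,b),z in [("f1s",(474,215),140),("f2s",(453,152),140),("m1s",(345,240),140),("m2s",(328,175),140),("pivs",(222,262),115)]+[("scr",p,90) for p in((73,200),(485,118),(567,392),(122,488))]:
    print(nm,onz(s,165+a/5,165+b/5,z).round(1))
E
```

```text
[223 137   0] [201 113  62]
([405.7, 66.8], 297, [396, 58, 20, 19]) [ 879.1 -419.8   92. ] [ 905.6 -443.3   14. ]
([95.9, 104.2], 298, [75, 71, 38, 94]) [798.2 500.8  92. ] [820.1 529.6  14. ]
([35.0, 113.4], 241, [26, 83, 20, 92]) [776.5 683.5  92. ] [797.2 722.6  14. ]
([408.6, 93.3], 300, [399, 84, 20, 20]) [ 799.4 -424.4   92. ] [ 821.4 -448.1   14. ]
([206.8, 231.9], 327, [197, 222, 21, 21]) [410.1 178.3  92. ] [410.  188.8  14. ]
([176.6, 262.3], 498, [164, 250, 26, 25]) [324.7 267.9  92. ] [319.8 283.4  14. ]
cap 206.64285278320312 231.92857360839844 10.412518501281738 [410.  178.8  92. ] diam 59.17206655262966
proj in scene [307.81025894 158.62412938]
mark [386.9 188.7  92. ] 156.75320095750223 25.145978321972017
knob ([338.2, 185.4], 25, [336, 183, 6, 6]) [ 529.1 -199.2  149. ]
f1 [561.7  -8.8 140. ]
f2 [521.   -8.2 140. ]
m1 [559.7 -74.1 140. ]
m2 [519.6 -73.4 140. ]
pivot [ 539.9 -135.9  115. ]
scr [639.2  21.8  90. ]
scr [ 637.3 -206.7   90. ]
scr [ 469.1 -204.7   90. ]
scr [470.5  23.7  90. ]
f1s [562.2  -5.3 140. ]
f2s [523.4  -6.5 140. ]
m1s [560.8 -72.  140. ]
m2s [521.6 -72.2 140. ]
pivs [ 544.7 -133.9  115. ]
scr [ 474.8 -204.    90. ]
scr [476.8  24.2  90. ]
scr [646.4  22.9  90. ]
scr [ 643.6 -204.9   90. ]
```

```bash
python3 -m crank '{"slide":[[0,0,-0.01],[0,0,-0.01],[0,0,0],[0.025,-0.038,0],[0.025,-0.038,0],[0.025,-0.038,0],[0.025,-0.038,0],[0.025,-0.038,0]],"twist":[0.141,0.141,0.141,0,0,0,0,0]}' 0
python3 -m crank '{"slide":[[0.025,-0.038,0],[0.025,-0.038,0],[0.025,-0.038,0],[0.025,-0.038,0],[0.025,-0.038,0],[0.025,-0.038,0],[0.025,-0.038,0],[0,0,0]],"twist":[0,0,0,0,0,0,0,0]}'
python3 - <<'E'
from h import *
s,st=wristcam(); print(st["tool_pos"],st["tcp_rot"]); np.save("w1.npy",s,allow_pickle=True)
cv2.imwrite("pics/w1.png",s["img"][:,:,::-1])
E
```

```text
time: 1.15
tool_pos: [371.9, -355.6, 251.4]
tcp_rot: [180.0, -0.0, -0.0]
ft_force: [1.3, -0.9, -0.3]
finger_gap: 85.5
time: 1.95
tool_pos: [548.2, -86.4, 251.1]
tcp_rot: [-179.9, -0.0, 0.3]
ft_force: [0.3, -0.4, -0.3]
finger_gap: 85.4
[548.23175489 -86.41020641 251.13059781] [-1.79895003e+02 -4.15007633e-02  2.89780748e-01]
```

View pics/w1.png

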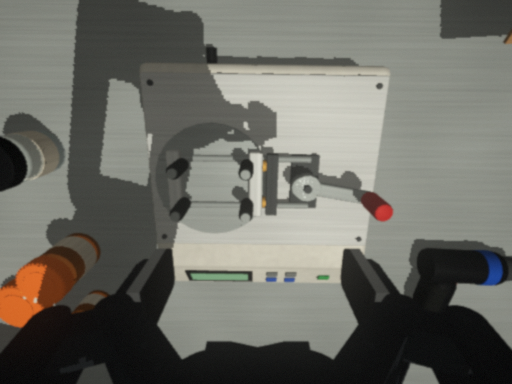

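```bash
python3 - <<'E'
import cv2
i=cv2.imread("pics/w1.png")[110:250,140:300]; cv2.imwrite("pics/w1c.png",cv2.resize(i,None,fx=5,fy=4.2857*1.1666,interpolation=cv2.INTER_CUBIC)[:600])
print(i.shape)
E
```

```text
(140, 160, 3)
```

View pics/w1c.png

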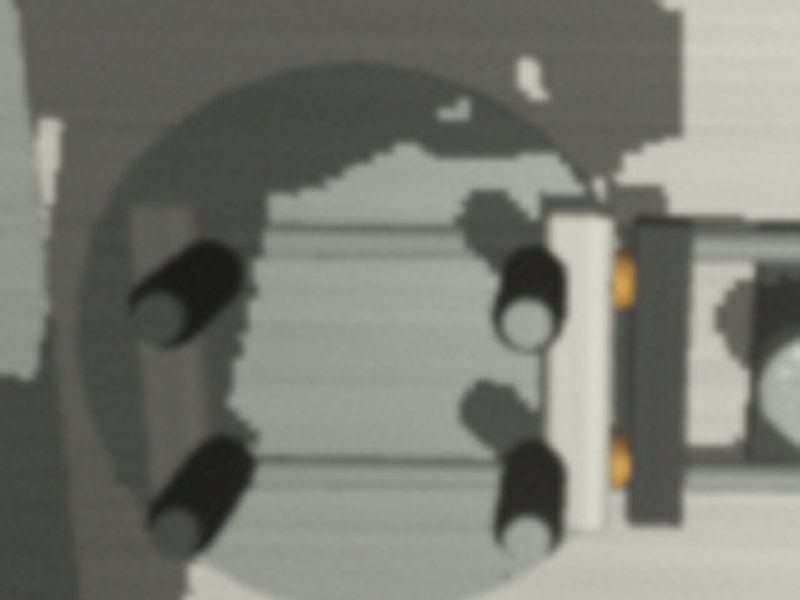

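Post tops in the crop: (161,318), (181,532), (527,323) and (527,536). Now I cast these onto z = 140 and measure the knob.

```bash
python3 - <<'E'
from h import *
s=np.load("w1.npy",allow_pickle=True).item()
P={}
for n,(a,b) in dict(f1=(161,318),f2=(181,532),m1=(527,323),m2=(527,536)).items():
    P[n]=onz(s,140+a/5-.4,110+b/5-.4,140); print(n,P[n].round(1))
print("fixed mid",((P["f1"]+P["f2"])/2).round(1),"mov",((P["m1"]+P["m2"])/2).round(1))
m=mask(s["img"],[0,150,80],[5,255,255])|mask(s["img"],[174,150,80],[180,255,255])
print(blobs(m,30)); print("pivot",onz(s,308.,185,115).round(1)) 
print("knob top",onz(s,383,212,149).round(1))
for p in((150,83),(379,86),(359,239),(164,238)): print(onz(s,*p,90).round(1))
for q in [(541.5,-36,90),(541.5,-36+28.6,140)]: print(proj(s,q))
i=s["img"][160:240,285:405,::-1]; cv2.imwrite("pics/w1k.png",cv2.resize(i,None,fx=5,fy=5,interpolation=cv2.INTER_CUBIC))
E
```

```text
f1 [562.8 -10.1 140. ]
f2 [521.3 -10.3 140. ]
m1 [562.3 -75.7 140. ]
m2 [520.9 -75.4 140. ]
fixed mid [542.  -10.2 140. ] mov [541.6 -75.5 140. ]
[([382.8, 211.9], 236, [374, 204, 18, 17])]
pivot [ 545.1 -137.3  115. ]
knob top [ 530.2 -200.3  149. ]
[640.5  18.6  90. ]
[ 639.  -205.2   90. ]
[ 473.  -204.7   90. ]
[472.7  20.8  90. ]
[210.42344519 181.02712625]
[170.90436575 195.66249314]
```

View pics/w1k.png

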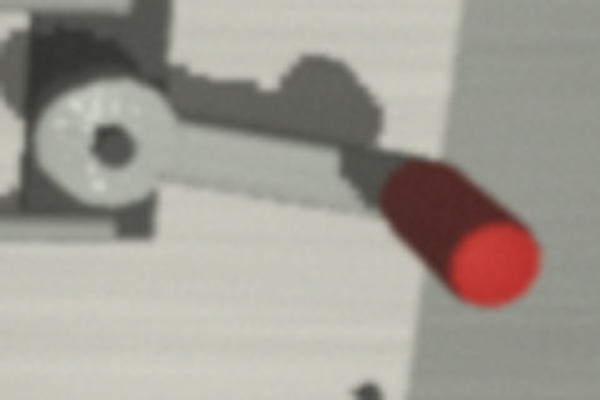

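```bash
python3 -m crank '{"slide":[[-0.025,-0.044,0.008],[-0.025,-0.044,0.008],[-0.025,-0.044,0.008],[-0.025,-0.044,0.008],[-0.025,-0.044,0.008],[-0.025,-0.044,0.008],[0,0,0],[0,0,0]],"twist":[0,0,0,0,0,0,0,0]}' 0
python3 - <<'E'
from h import *
s,st=wristcam(); print(st["tool_pos"],st["tcp_rot"]); np.save("w2.npy",s,allow_pickle=True)
cv2.imwrite("pics/w2.png",s["img"][:,:,::-1])
for b in blobs(mask(s["img"],[3,150,90],[25,255,255]),200): print(b,onz(s,*b[0],92).round(1))
print(proj(s,(410,178.5,92)))
E
```

```text
time: 2.8
tool_pos: [399.5, 166.4, 204.4]
tcp_rot: [180.0, -0.0, 0.1]
ft_force: [0.2, -0.5, 0.5]
finger_gap: 85.4
[399.54435636 166.42985244 204.44115667] [ 1.79968925e+02 -2.07756518e-02  1.17076615e-01]
([243.7, 175.2], 3237, [212, 143, 64, 66]) [412.3 178.1  92. ]
([165.2, 228.3], 2819, [132, 200, 66, 60]) [359.6 254.   92. ]
([256.0, 246.2], 546, [239, 231, 35, 36]) [340.5 166.9  92. ]
[243.26062561 177.66856429]
```

View pics/w2.png

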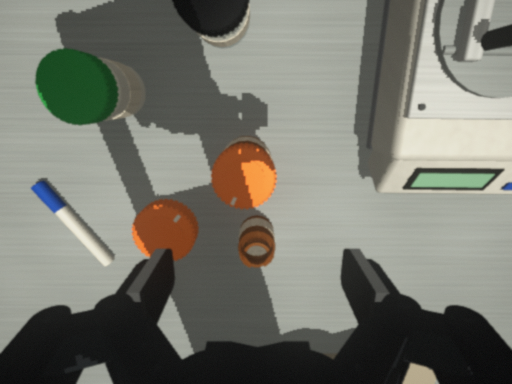

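The cap is at (244,175) in the wrist view, which casts to about (412,178). That agrees with the top view (410,178.5). The small jar is behind it at (256,246) and well clear of the fingers.

```bash
python3 -m crank '{"slide":[[0.0115,-0.012,0],[0,0,0.03],[0,0,0.03],[0,0,0.01]],"twist":[0,0,0,0]}' 0 40
```

```text
time: 3.25
tool_pos: [410.7, 176.0, 131.6]
tcp_rot: [179.9, 0.2, -0.2]
ft_force: [-0.9, -0.3, -0.4]
finger_gap: 85.1
```

```bash
python3 -m crank '{"slide":[[0,-0.002,0.025],[0,0,0.025],[0,0,0.0185],[0,0,0],[0,0,0]],"twist":[0,0,0,0,0]}' 0 40; python3 - <<'E'
from h import *
s,st=wristcam(); print(st["tool_pos"],st["tcp_rot"]); cv2.imwrite("pics/w3.png",s["img"][:,:,::-1])
E
```

```text
time: 3.75
tool_pos: [412.3, 179.7, 66.8]
tcp_rot: [180.0, -0.0, -0.1]
ft_force: [1.2, -0.1, 0.2]
finger_gap: 85.4
[412.27002524 179.69243465  66.82565454] [ 1.79995048e+02 -1.21717880e-02 -9.99024605e-02]
```

View pics/w3.png

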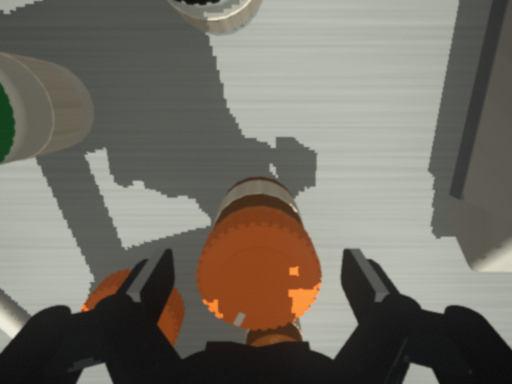

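```bash
python3 - <<'E'
from h import *
s,st=wristcam(); print(st["tool_pos"])
m=mask(s["img"],[3,150,90],[25,255,255]); m[:, :190]=0; m[:,330:]=0; m[332:]=0
c=max(cv2.findContours(m,0,1)[0],key=cv2.contourArea); h=cv2.convexHull(c)
for z in (92,): 
    Q=np.array([onz(s,*p[0],z)[:2] for p in h]); Q=Q.astype(np.float32); print(cv2.minEnclosingCircle(Q), Q.min(0),Q.max(0))
print(onz(s,239,320,92))
E
```

```text
[412.79385074 180.05019221  67.48191505]
((414.2996826171875, 178.33029174804688), 33.466670989990234) [380.99304 149.63058] [447.69107 207.72723]
[387.18116478 188.53825957  92.        ]
```

```bash
python3 -m crank '{"slide":[[-0.0015,0.001,0.0045],[0,0,0],[0,0,0]],"twist":[0,0,0]}' 0 60;  python3 -m crank '{"slide":[[0,0,0],[0,0,0],[0,0,0],[0,0,0],[0,0,0],[0,0,0]],"twist":[0,0,0,0,0,0]}' 1 60
```

```text
time: 4.15
tool_pos: [410.1, 179.5, 61.7]
tcp_rot: [-180.0, -0.0, -0.0]
ft_force: [-0.5, -0.6, 0.7]
finger_gap: 85.5
time: 4.75
tool_pos: [410.3, 179.5, 62.0]
tcp_rot: [-180.0, -0.0, -0.0]
ft_force: [-1.6, -0.9, 5.4]
finger_gap: 58.8
```

```bash
python3 -m crank '{"slide":[[0,0,-0.01],[0,0,-0.025],[0,0,-0.025],[0,0,-0.025],[0,0,-0.025],[0,0,-0.025],[0,0,-0.025],[0,0,0]],"twist":[0,0,0,0,0,0,0,0]}' 
python3 - <<'E'
from h import *
s,st=wristcam(); print(st["tool_pos"],st["ft_force"],st["finger_gap"]); cv2.imwrite("pics/w4.png",s["img"][:,:,::-1])
s=viewer.snapshot("scene");cv2.imwrite("pics/s4.png",cv2.resize(s["img"][60:260,180:400,::-1],None,fx=3,fy=3))
E
```

```text
time: 5.55
tool_pos: [411.8, 180.1, 225.7]
tcp_rot: [-179.9, -0.4, -0.0]
ft_force: [-0.1, -0.3, -1.6]
finger_gap: 58.5
[411.84059445 180.06867517 225.73021922] [-0.06446845 -0.26712586 -1.58571202] 58.54471025737619
```

View pics/w4.png

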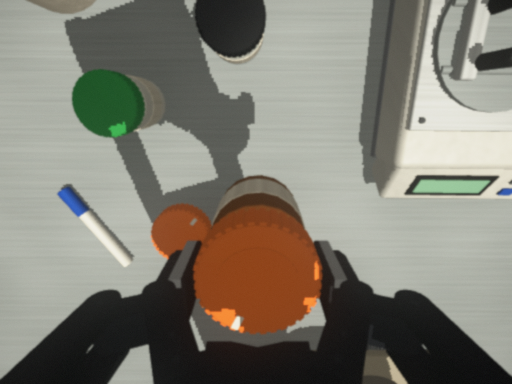

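View pics/s4.png

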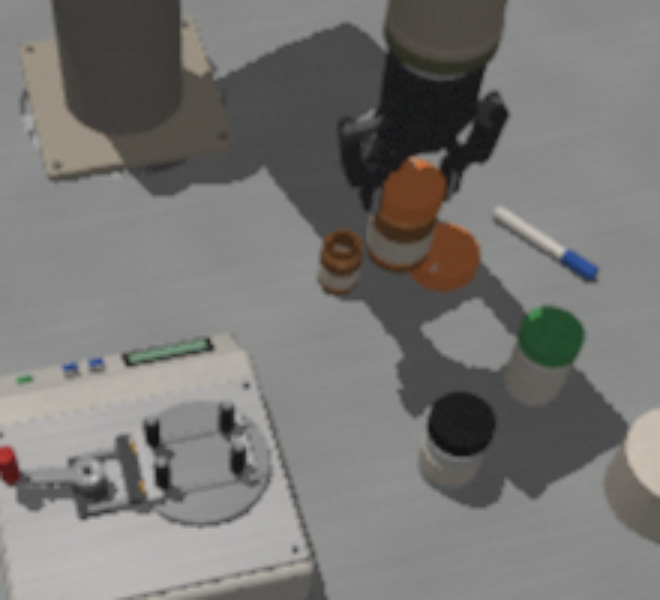

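```bash
python3 -m crank '{"slide":[[0.0095,0.016,0],[0.0185,0.0316,0],[0.0185,0.0316,0],[0.0185,0.0316,0],[0.0185,0.0316,0],[0.0185,0.0316,0],[0.0185,0.0316,0],[0.009,0.016,0]],"twist":[0,0,0,0,0,0,0,0]}' 
python3 -m crank '{"slide":[[0,0,0],[0,0,0],[0,0,0]],"twist":[0,0,0]}' 
python3 - <<'E'
from h import *
s,st=wristcam(); print(st["tool_pos"],st["tcp_rot"],st["ft_force"],st["finger_gap"]); cv2.imwrite("pics/w5.png",s["img"][:,:,::-1])
z=st["tool_pos"][2]+30
m=mask(s["img"],[3,150,60],[25,255,255])
c=max(cv2.findContours(m,0,1)[0],key=cv2.contourArea)
Q=np.array([onz(s,*p[0],z)[:2] for p in c]); print(Q.min(0),Q.max(0))
E
```

```text
time: 6.45
tool_pos: [539.2, -44.5, 219.0]
tcp_rot: [180.0, 0.2, -0.1]
ft_force: [-0.2, -0.4, -2.5]
finger_gap: 58.7
time: 6.75
tool_pos: [538.7, -41.1, 220.7]
tcp_rot: [-180.0, 0.1, 0.0]
ft_force: [-0.8, 1.0, -2.1]
finger_gap: 58.7
[538.66590602 -41.07472417 220.67632708] [-1.79961432e+02  8.40654087e-02  4.00774721e-02] [-0.82846774  0.99927477 -2.07163365] 58.70699185569241
[510.23975322 -70.76480257] [579.6862275  -12.78641695]
```

View pics/w5.png

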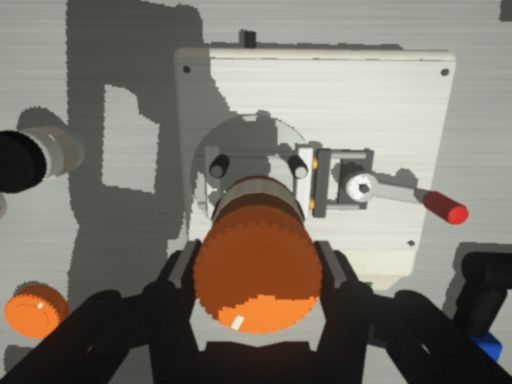

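```bash
python3 - <<'E'
from h import *
i=cv2.imread("pics/w5.png")[130:230,190:320]; cv2.imwrite("pics/w5c.png",cv2.resize(i,None,fx=6,fy=6,interpolation=cv2.INTER_CUBIC))
s,st=wristcam(); print(st["tool_pos"])
for p in [(216,172),(302,172)]: print(onz(s,*p,140).round(1))
print(proj(s,(562.5,-9.4,140)),proj(s,(562,-75,140)))
E
```

```text
[538.84201807 -41.04347612 221.03054207]
[562.3  -9.  140. ]
[562.4 -76.8 140. ]
[216.48716337 171.78180577] [299.66166144 172.54667016]
```

View pics/w5c.png

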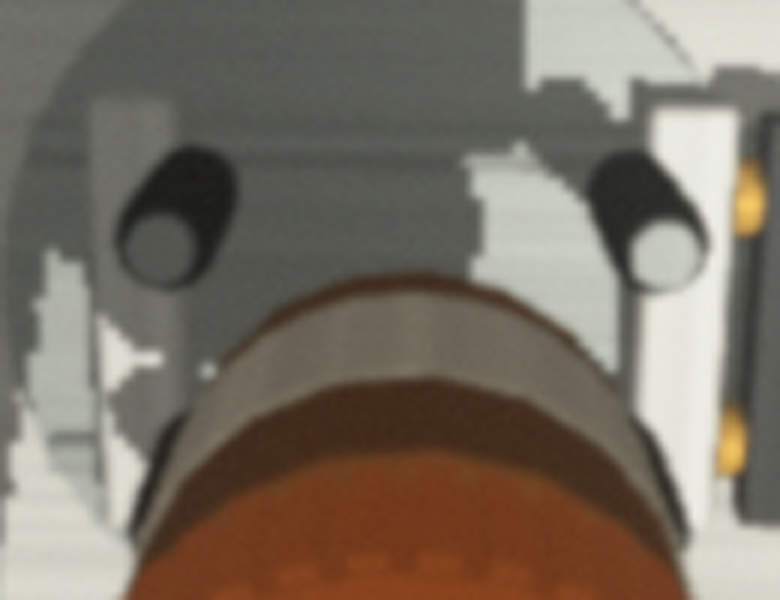

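```bash
python3 -m crank '{"slide":[[0.0015,0.001,0],[0,0,0.01],[0,0,0.015],[0,0,0.015],[0,0,0.015],[0,0,0.005],[0,0,0],[0,0,0]],"twist":[0,0,0,0,0,0,0,0]}' 
python3 - <<'E'
from h import *
s,st=wristcam(); print(st["tool_pos"],st["tcp_rot"],st["ft_force"],st["finger_gap"]); cv2.imwrite("pics/w6.png",s["img"][100:250,150:350][:,:,::-1].repeat(3,0).repeat(3,1))
E
```

```text
time: 7.65
tool_pos: [541.1, -43.2, 161.7]
tcp_rot: [180.0, -0.0, -0.0]
ft_force: [-0.6, 0.8, -1.8]
finger_gap: 58.7
[541.09388476 -43.24707407 161.66960073] [ 1.79997940e+02 -1.16537225e-02 -1.62259250e-02] [-0.5664128   0.80507973 -1.75214573] 58.706284988009294
```

View pics/w6.png

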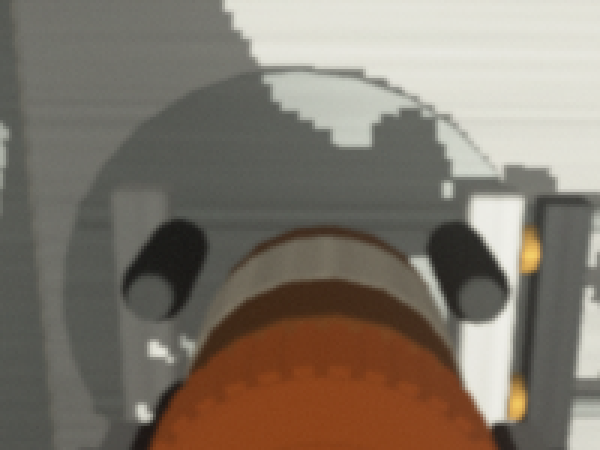

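The jar is between the posts, slightly towards the moving ones, and the wrist shows no side force. I nudge it 1 mm and lower it the rest of the way.

```bash
python3 -m crank '{"slide":[[-0.0005,-0.001,0.003],[0,0,0.003],[0,0,0.002],[0,0,0.001],[0,0,0]],"twist":[0,0,0,0,0]}' 
```

```text
time: 8.2
tool_pos: [540.4, -42.2, 152.3]
tcp_rot: [-180.0, 0.0, -0.0]
ft_force: [-0.4, 0.9, -1.7]
finger_gap: 58.7
```

```bash
python3 -m crank '{"slide":[[0,0,0.001],[0,0,0]],"twist":[0,0]}'; python3 -m crank '{"slide":[[0,0,0.0007],[0,0,0]],"twist":[0,0]}' ; python3 -m crank '{"slide":[[0,0,0.0005],[0,0,0]],"twist":[0,0]}' 
```

```text
time: 8.4
tool_pos: [540.7, -42.3, 152.1]
tcp_rot: [180.0, -0.0, -0.0]
ft_force: [-0.8, -0.9, 2.5]
finger_gap: 58.9
time: 8.6
tool_pos: [541.0, -42.3, 152.1]
tcp_rot: [180.0, -0.1, -0.0]
ft_force: [-3.0, -0.3, 7.1]
finger_gap: 59.1
time: 8.8
tool_pos: [541.1, -42.4, 152.0]
tcp_rot: [180.0, -0.1, -0.0]
ft_force: [-4.5, 0.5, 11.0]
finger_gap: 58.6
```

```bash
python3 -m crank '{"slide":[[0,0,-0.0008],[0,0,0]],"twist":[0,0]}';python3 -m crank '{"slide":[[0,0,0],[0,0,0],[0,0,0],[0,0,0],[0,0,-0.01],[0,0,-0.025],[0,0,-0.03],[0,0,-0.02]],"twist":[0,0,0,0,0,0,0,0]}' 0
python3 - <<'E'
from h import *
s,st=wristcam(); print(st["tool_pos"],st["tcp_rot"],st["ft_force"],st["finger_gap"]); cv2.imwrite("pics/w7.png",s["img"][:,:,::-1])
s2=viewer.snapshot("scene"); cv2.imwrite("pics/s7.png",cv2.resize(s2["img"][120:290,150:310,::-1],None,fx=4,fy=3.5))
E
```

```text
time: 9.0
tool_pos: [540.9, -42.3, 152.1]
tcp_rot: [180.0, -0.1, -0.0]
ft_force: [-3.5, -0.6, 7.4]
finger_gap: 58.5
time: 9.8
tool_pos: [541.1, -42.3, 239.1]
tcp_rot: [180.0, -0.1, -0.0]
ft_force: [-0.4, -0.0, 0.3]
finger_gap: 85.5
[541.10847323 -42.27646543 239.10731112] [ 1.79976481e+02 -1.48860334e-01 -9.97417500e-03] [-0.41849275 -0.00808602  0.29964582] 85.50916902691795
```

View pics/w7.png

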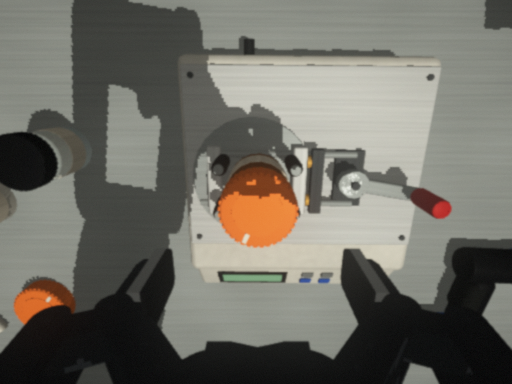

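View pics/s7.png

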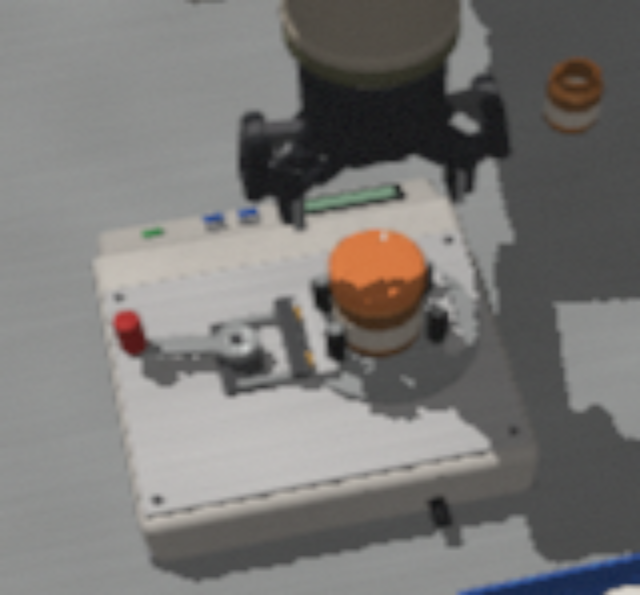

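```bash
python3 -m crank '{"slide":[[-0.003,0.04,0],[-0.003,0.04,0],[-0.003,0.04,0],[-0.0025,0.0375,0],[0,0,0],[0,0,0],[0,0,0],[0,0,0]],"twist":[0,0,0,0,-0.139,-0.139,-0.139,-0.139]}' 0.3; python3 -m crank '{"slide":[[0,0,0],[0,0,0],[0,0,0],[0,0,0],[0,0,0],[0,0,0],[0,0,0]],"twist":[-0.139,-0.139,-0.139,-0.139,-0.139,-0.139,0]}'
python3 - <<'E'
from h import *
s,st=wristcam(); print(st["tool_pos"],st["tcp_rot"],st["ft_force"],st["finger_gap"]); cv2.imwrite("pics/w8.png",s["img"][:,:,::-1])
m=mask(s["img"],[0,150,80],[4,255,255])|mask(s["img"],[174,150,80],[180,255,255])
for b in blobs(m,30): print(b,onz(s,*b[0],149).round(1))
print(proj(s,(529.6,-199.8,149)),proj(s,(529.6,-199.8,109)))
E
```

```text
time: 10.7
tool_pos: [528.4, -199.7, 235.2]
tcp_rot: [-179.9, 0.0, 32.1]
ft_force: [-0.2, -0.2, -0.1]
finger_gap: 59.9
time: 11.4
tool_pos: [528.6, -199.5, 235.3]
tcp_rot: [-179.9, -0.0, 79.8]
ft_force: [-0.2, 0.1, -0.1]
finger_gap: 59.8
[ 528.57929665 -199.53610329  235.34273451] [-1.79941400e+02 -1.49876204e-02  7.97615170e+01] [-0.24078096  0.07885223 -0.05997957] 59.80694976360722
([259.2, 198.9], 277, [250, 190, 19, 19]) [ 529.3 -200.2  149. ]
[259.44456312 198.42843673] [259.23095725 184.75656344]
```

View pics/w8.png

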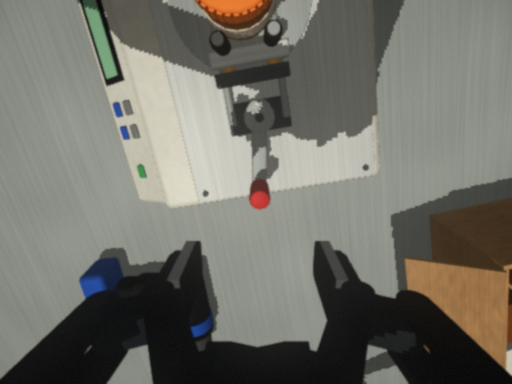

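```bash
python3 -m crank '{"slide":[[0,0.0005,0.04],[0,0,0.04],[0,0,0.03],[0,0,0.012],[0,0,0],[0,0,0]],"twist":[0,0,0,0,0,0]}'; python3 -m crank '{"slide":[[0,0,0],[0,0,0],[0,0,0],[0,0,0],[0,0,0],[0,0,0]],"twist":[0,0,0,0,0,0]}' 1 30
python3 - <<'E'
from h import *
s,st=wristcam(); print(st["tool_pos"],st["tcp_rot"],st["ft_force"],st["finger_gap"]); cv2.imwrite("pics/w9.png",s["img"][:,:,::-1])
E
```

```text
time: 12.05
tool_pos: [530.2, -200.1, 115.5]
tcp_rot: [179.9, 0.0, 79.5]
ft_force: [1.1, 0.1, 1.0]
finger_gap: 59.8
time: 12.65
tool_pos: [530.2, -200.2, 115.5]
tcp_rot: [179.9, 0.0, 79.6]
ft_force: [-1.7, 0.2, 5.1]
finger_gap: 17.1
[ 530.17168785 -200.18687266  115.5025443 ] [1.79880062e+02 3.62985182e-02 7.96230802e+01] [-1.74446679  0.23916972  5.08706025] 17.077335206275777
```

View pics/w9.png

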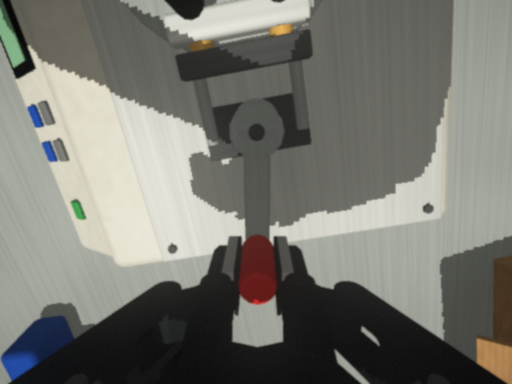

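```bash
python3 -m crank '{"slide":[[0.00023,-0.00552,0],[0.00023,-0.00552,0],[0.00023,-0.00552,0],[0.00023,-0.00552,0],[0.00023,-0.00552,0],[0.00023,-0.00552,0],[0,0,0]],"twist":[0.085,0.085,0.085,0.085,0.085,0.085,0]}'
python3 - <<'E'
from h import *
s,st=wristcam(); print(st["tool_pos"],st["tcp_rot"],st["ft_force"],st["finger_gap"]); cv2.imwrite("pics/w10.png",s["img"][:,:,::-1])
p=np.array([541.2,-137.4]);d=st["tool_pos"][:2]-p; print(np.linalg.norm(d),np.arctan2(-d[0],-d[1]))
E
```

```text
time: 13.4
tool_pos: [500.2, -186.3, 115.5]
tcp_rot: [179.9, -0.0, 50.3]
ft_force: [-1.1, -0.6, 7.5]
finger_gap: 17.2
[ 500.23883704 -186.32978077  115.46037276] [ 1.79860900e+02 -2.01325651e-02  5.02772798e+01] [-1.09223547 -0.60570486  7.47089536] 17.185600182046553
63.81175688952447 0.696981668643967
```

View pics/w10.png

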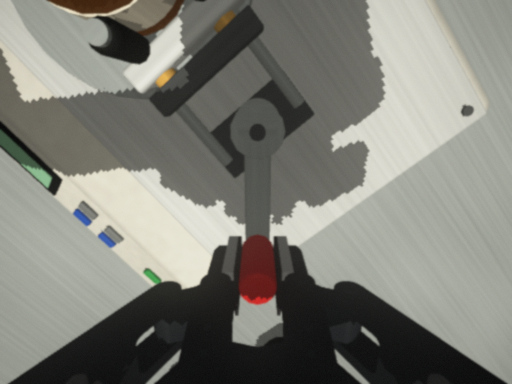

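Working well: the lever is at about 0.70 rad and the forces are low. Continuing.

```bash
python3 -m crank '{"slide":[[0.00023,-0.00552,0],[0.00023,-0.00552,0],[0.00023,-0.00552,0],[0.00023,-0.00552,0],[0.00023,-0.00552,0],[0,0,0]],"twist":[0.085,0.085,0.085,0.085,0.085,0]}'
python3 -m crank '{"slide":[[0.00023,-0.00552,0],[0.00023,-0.00552,0],[0.00023,-0.00552,0],[0.00023,-0.00552,0],[0,0,0],[0,0,0]],"twist":[0.085,0.085,0.085,0.085,0,0]}'
python3 - <<'E'
from h import *
s,st=wristcam(); print(st["tool_pos"],st["tcp_rot"],st["ft_force"],st["finger_gap"]); cv2.imwrite("pics/w11.png",s["img"][:,:,::-1])
p=np.array([541.2,-137.4]);d=st["tool_pos"][:2]-p; print(np.linalg.norm(d),np.arctan2(-d[0],-d[1]))
E
```

```text
time: 14.05
tool_pos: [483.4, -164.8, 115.4]
tcp_rot: [179.9, -0.1, 26.0]
ft_force: [-0.3, -0.6, 6.9]
finger_gap: 17.1
time: 14.65
tool_pos: [477.5, -143.9, 115.5]
tcp_rot: [179.9, -0.1, 6.7]
ft_force: [0.1, -1.7, 7.0]
finger_gap: 17.2
[ 477.48127078 -143.92610461  115.47201542] [ 1.79908716e+02 -1.27616627e-01  6.67263234e+00] [ 0.07078988 -1.68682001  7.02855214] 17.219560364930867
64.05206081891538 1.468731710618291
```

View pics/w11.png

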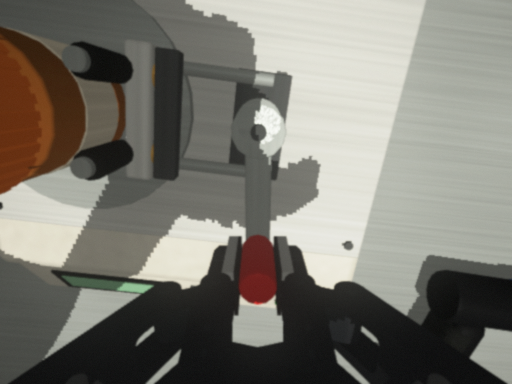

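```bash
python3 -m crank '{"slide":[[0.0001,-0.0028,0],[0.0001,-0.0028,0],[0,0,0]],"twist":[0.043,0.043,0]}'; python3 -m crank '{"slide":[[0,-0.001,0],[0,0,0]],"twist":[0,0]}';
```

```text
time: 15.0
tool_pos: [477.1, -139.0, 115.4]
tcp_rot: [179.9, -0.1, 1.7]
ft_force: [-0.6, -5.5, 7.2]
finger_gap: 17.5
time: 15.2
tool_pos: [477.1, -138.6, 115.5]
tcp_rot: [179.8, -0.1, 1.7]
ft_force: [-0.1, -8.0, 5.0]
finger_gap: 17.3
```

```bash
python3 -m crank '{"slide":[[0,0,0],[0,0,0],[0,0,0],[0,0,-0.02],[0,0,-0.04],[0,0,-0.04],[0,0,-0.03],[0,0,0]],"twist":[0,0,0,0,0,0,0,0]}' 0.4
python3 - <<'E'
from h import *
s,st=wristcam(); print(st["tool_pos"],st["tcp_rot"],st["ft_force"],st["finger_gap"]); cv2.imwrite("pics/w12.png",s["img"][:,:,::-1]); np.save("w12.npy",s,allow_pickle=True)
m=mask(s["img"],[0,150,80],[4,255,255])|mask(s["img"],[174,150,80],[180,255,255])
for b in blobs(m,30): print(b,onz(s,*b[0],149).round(1))
s=viewer.snapshot("top"); cv2.imwrite("pics/t12.png",cv2.resize(s["img"][120:260,230:370,::-1],None,fx=4,fy=4,interpolation=2)); np.save("t12.npy",s,allow_pickle=True)
E
```

```text
time: 16.0
tool_pos: [478.5, -137.4, 249.5]
tcp_rot: [179.8, -0.4, 1.7]
ft_force: [0.6, -0.8, 0.6]
finger_gap: 51.3
[ 478.4569377  -137.41881813  249.51077344] [179.82176416  -0.4409018    1.69600469] [ 0.60429113 -0.84154867  0.56387822] 51.34997055294011
([258.4, 195.5], 236, [250, 188, 18, 17]) [ 476.7 -139.3  149. ]
```

View pics/w12.png

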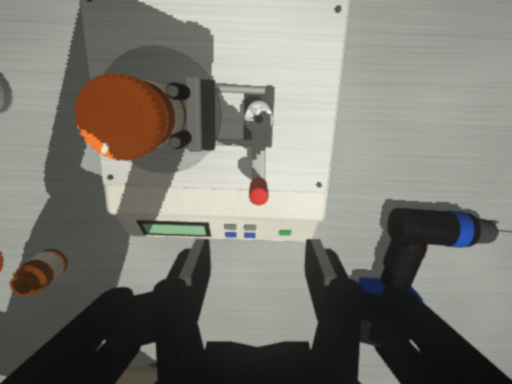

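View pics/t12.png

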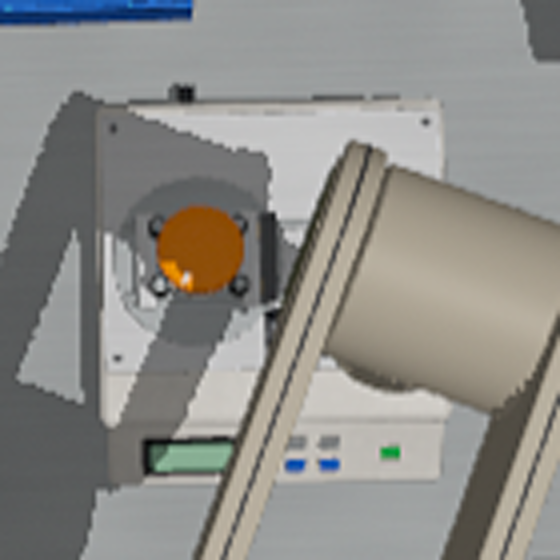

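```bash
cat > cap.py <<'E'
from h import *
def capfit(s,z,roi):
    x0,y0,x1,y1=roi; m=np.zeros(s["img"].shape[:2],np.uint8); m[y0:y1,x0:x1]=mask(s["img"],[3,150,60],[25,255,255])[y0:y1,x0:x1]
    c=max(cv2.findContours(m,0,1)[0],key=cv2.contourArea); h=cv2.convexHull(c)
    Q=np.array([onz(s,*p[0],z)[:2] for p in h],np.float32); print("circle",cv2.minEnclosingCircle(Q),"min",Q.min(0),"max",Q.max(0))
    hull=np.zeros_like(m); cv2.fillConvexPoly(hull,h,255); hull=cv2.erode(hull,np.ones((3,3)))
    w=mask(s["img"],[0,0,110],[180,110,255])&hull
    for b in blobs(w,2): print("white",b,onz(s,*b[0],z).round(1))
E
python3 - <<'E'
from cap import *
t=np.load("t12.npy",allow_pickle=True).item(); capfit(t,182,(265,165,295,200))
w=np.load("w12.npy",allow_pickle=True).item(); capfit(w,182,(70,65,180,165))
print(proj(t,(541.7,-37.5,182)),proj(w,(541.7,-37.5,182)))
E
```

```text
circle ((540.809326171875, -35.672847747802734), 30.057371139526367) min [512.63837 -64.17744] max [567.97876    -6.5322294]
white ([275.8, 189.2], 4, [275, 188, 2, 3]) [520.9 -24.5 182. ]
circle ((541.7943725585938, -43.127838134765625), 34.70729446411133) min [512.77637  -77.440384] max [570.51733   -9.098341]
white ([104.5, 147.8], 60, [101, 143, 8, 11]) [520.6 -26.6 182. ]
[280.31623942 181.45129966] [116.21043277 118.09302487]
```

```bash
python3 -m crank '{"slide":[[0,0,0],[0.021,-0.0335,0],[0.021,-0.0335,0],[0.021,-0.0335,0],[0,0,0.02],[0,0,0],[0,0,0]],"twist":[0.03,0,0,0,0,0,0]}' 0 100
python3 - <<'E'
from cap import *
s,st=wristcam(); print(st["tool_pos"],st["tcp_rot"],st["ft_force"],st["finger_gap"]); cv2.imwrite("pics/w13.png",s["img"][:,:,::-1])
capfit(s,182,(190,120,330,280))
s=viewer.snapshot("scene"); cv2.imwrite("pics/s13.png",cv2.resize(s["img"][120:290,150:310,::-1],None,fx=4,fy=3.5))
E
```

```text
time: 16.8
tool_pos: [537.8, -36.2, 222.1]
tcp_rot: [-180.0, 0.2, -0.1]
ft_force: [0.3, -0.2, 0.7]
finger_gap: 85.2
[537.80911813 -36.22421494 222.0747796 ] [-1.79968058e+02  2.41767712e-01 -5.47142941e-02] [ 0.29783699 -0.19669449  0.65942156] 85.23083680583942
circle ((545.1290283203125, -37.990020751953125), 31.8229923248291) min [513.33826 -65.85304] max [576.80035   -8.182332]
white ([243.0, 242.6], 55, [239, 238, 9, 11]) [520.8 -26.8 182. ]
```

View pics/w13.png

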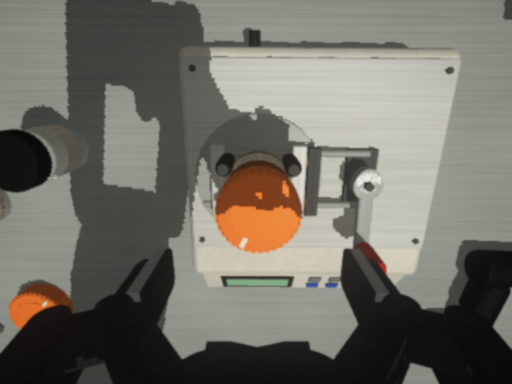

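View pics/s13.png

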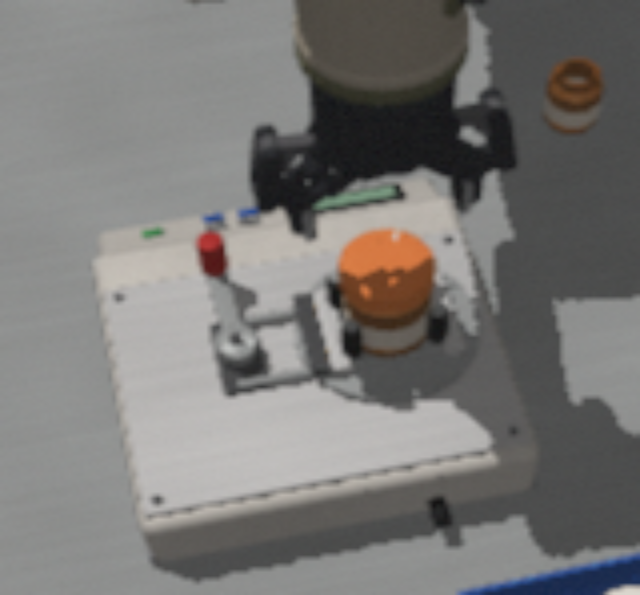

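Lever shut at about 1.53 rad, posts braced against the jar, cap centre at about (541.8,-37). Going down onto the cap.

```bash
python3 -m crank '{"slide":[[0.004,0.0008,0],[0,0,0.02],[0,0,0.025],[0,0,0.015],[0,0,0.008],[0,0,0],[0,0,0]],"twist":[0,0,0,0,0,0,0]}' 0 100
python3 - <<'E'
from cap import *
s,st=wristcam(); print(st["tool_pos"],st["tcp_rot"],st["ft_force"]); cv2.imwrite("pics/w14.png",s["img"][:,:,::-1])
capfit(s,182,(180,120,335,334))
E
```

```text
time: 17.6
tool_pos: [543.7, -37.3, 157.0]
tcp_rot: [180.0, -0.1, -0.1]
ft_force: [0.3, 0.1, 0.3]
finger_gap: 85.6
[543.7394827  -37.29507507 157.00386679] [ 1.79991590e+02 -6.22563033e-02 -8.13110171e-02] [0.29439135 0.10488611 0.25566171]
circle ((548.9542236328125, -36.844566345214844), 35.50093460083008) min [513.633   -66.16552] max [584.2854   -8.56697]
white ([209.5, 307.5], 2, [209, 307, 2, 2]) [526.  -14.6 182. ]
white ([234.8, 316.5], 105, [229, 310, 13, 14]) [520.7 -26.8 182. ]
white ([291.5, 317.5], 2, [291, 317, 2, 2]) [520.1 -54.8 182. ]
```

View pics/w14.png

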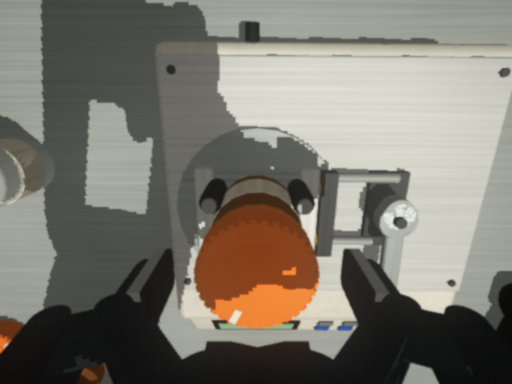

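```bash
python3 -m crank '{"slide":[[-0.0012,0,0.0035],[0,0,0],[0,0,0]],"twist":[0,0,0]}' 0; python3 -m crank '{"slide":[[0,0,0],[0,0,0],[0,0,0],[0,0,0],[0,0,0],[0,0,0]],"twist":[0,0,0,0,0,0]}' 1 100
```

```text
time: 17.95
tool_pos: [542.1, -37.1, 152.8]
tcp_rot: [180.0, -0.0, -0.1]
ft_force: [0.2, 0.3, -0.5]
finger_gap: 85.4
time: 18.55
tool_pos: [542.2, -36.8, 153.6]
tcp_rot: [-180.0, -0.0, -0.1]
ft_force: [-3.4, 1.7, 6.5]
finger_gap: 57.9
```

```bash
python3 -m crank '{"slide":[[0,0,0],[0,0,-0.0001],[0,0,-0.0001],[0,0,-0.0001],[0,0,-0.0001],[0,0,0]],"twist":[-0.08,-0.08,-0.08,-0.08,-0.08,0]}'
python3 - <<'E'
from cap import *
s,st=wristcam(); print(st["tool_pos"],st["tcp_rot"],st["ft_force"],st["wrist_torque"],st["finger_gap"]); cv2.imwrite("pics/w15.png",s["img"][:,:,::-1])
s=viewer.snapshot("scene"); cv2.imwrite("pics/s15.png",cv2.resize(s["img"][120:290,150:310,::-1],None,fx=4,fy=3.5))
E
```

```text
time: 19.15
tool_pos: [542.7, -37.2, 154.1]
tcp_rot: [179.9, -0.1, 23.0]
ft_force: [-1.8, 0.3, 6.0]
finger_gap: 57.8
[542.67440765 -37.22856096 154.07714981] [ 1.79946985e+02 -8.21915424e-02  2.29721274e+01] [-1.83104589  0.26938914  6.01311716] [0.08298611 0.17538354 0.22195892] 57.81193109811359
```

View pics/w15.png

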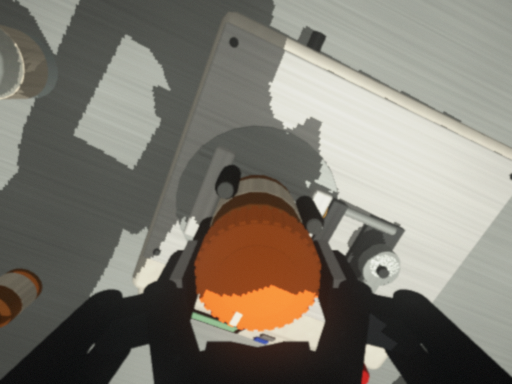

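View pics/s15.png

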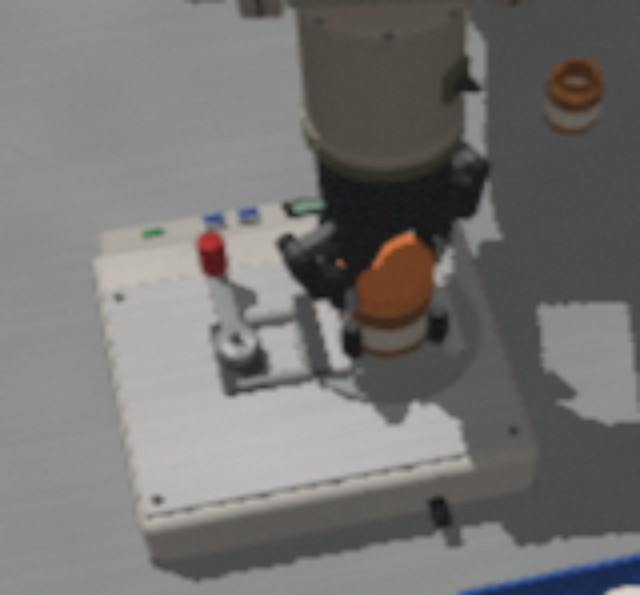

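```bash
python3 -m crank '{"slide":[[0,0,-0.0001],[0,0,-0.0001],[0,0,-0.0001],[0,0,-0.0001],[0,0,-0.0001],[0,0,-0.0001],[0,0,-0.0001],[0,0,-0.0001]],"twist":[-0.095,-0.095,-0.095,-0.095,-0.095,-0.095,-0.095,-0.095]}';python3 -m crank '{"slide":[[0,0,0],[0,0,0]],"twist":[0,0]}'
python3 - <<'E'
from cap import *
s,st=wristcam(); print(st["tool_pos"],st["tcp_rot"],st["ft_force"],st["wrist_torque"],st["finger_gap"]); cv2.imwrite("pics/w16.png",s["img"][:,:,::-1])
s=viewer.snapshot("top"); cv2.imwrite("pics/t16.png",cv2.resize(s["img"][120:260,230:370,::-1],None,fx=4,fy=4,interpolation=2))
E
```

```text
time: 20.05
tool_pos: [542.9, -37.2, 154.9]
tcp_rot: [179.9, -0.0, 66.6]
ft_force: [-0.1, 0.4, 5.4]
finger_gap: 57.8
time: 20.25
tool_pos: [542.8, -37.2, 154.7]
tcp_rot: [179.9, -0.0, 66.2]
ft_force: [0.2, -0.4, 5.8]
finger_gap: 58.0
[542.75373984 -37.19678493 154.73532859] [ 1.79898142e+02 -2.75184004e-02  6.61999454e+01] [ 0.23383718 -0.42552091  5.78959411] [0.04627756 0.0583684  0.04963172] 58.02206313121341
```

View pics/w16.png

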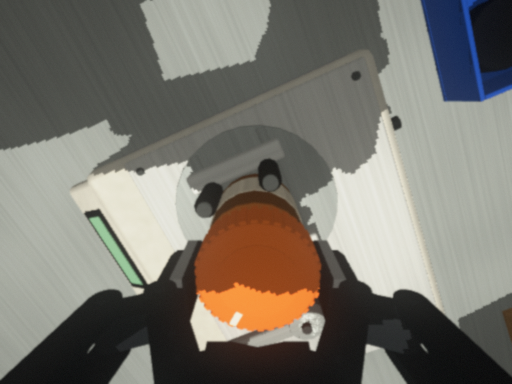

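View pics/t16.png

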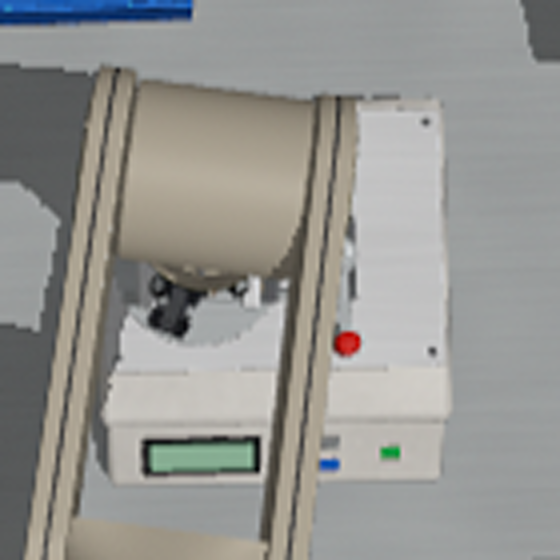

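The mark is still at (237,319) in the tool view, so the pads did not slip. The wrist torque has dropped from 0.22 to 0.05 N m, so the threads have let go. I lift gently first.

```bash
python3 -m crank '{"slide":[[0,0,-0.001],[0,0,-0.001],[0,0,-0.001],[0,0,0]],"twist":[0,0,0,0]}';
```

```text
time: 20.75
tool_pos: [541.8, -37.1, 156.5]
tcp_rot: [-180.0, 0.0, 66.3]
ft_force: [0.1, -0.3, -0.6]
finger_gap: 58.0
```

```bash
python3 -m crank '{"slide":[[0,0,-0.003],[0,0,-0.005],[0,0,-0.005],[0,0,-0.006],[0,0,-0.005],[0,0,-0.001],[0,0,0],[0,0,0]],"twist":[0,0,0,0,0,0,0,0]}'
python3 - <<'E'
from cap import *
s,st=wristcam(); print(st["tool_pos"],st["tcp_rot"],st["ft_force"],st["wrist_torque"],st["finger_gap"]); cv2.imwrite("pics/w17.png",s["img"][:,:,::-1])
s=viewer.snapshot("scene"); cv2.imwrite("pics/s17.png",cv2.resize(s["img"][130:260,180:300,::-1],None,fx=5,fy=4.5,interpolation=2))
E
```

```text
time: 21.55
tool_pos: [541.9, -37.1, 181.6]
tcp_rot: [-180.0, 0.0, 66.4]
ft_force: [-0.5, -0.4, -0.4]
finger_gap: 57.6
[541.91859297 -37.0551488  181.56500482] [-1.79984554e+02  1.89190467e-03  6.63984723e+01] [-0.47565442 -0.37399501 -0.35411614] [-0.01565566 -0.02874127 -0.00473474] 57.600271030164734
```

View pics/w17.png

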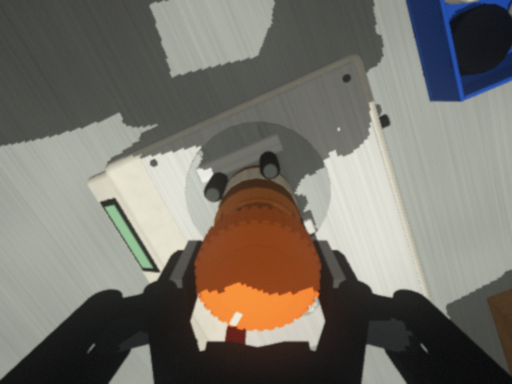

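View pics/s17.png

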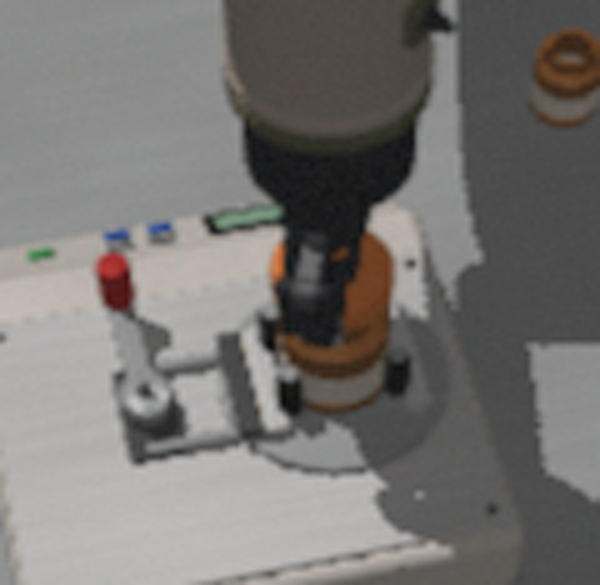

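The jar stays in the clamp with its bare neck visible under the cap in the wrist view at about (258,195). The lever is still shut, with the knob at (115,280) in the scene crop. The cap has risen about 28 mm, which puts its underside roughly 14 mm above the rim, held with a 57.6 mm gap. I hand in.

```bash
python3 -c "
from bench import hand_in; print(hand_in())"
```

```text
the job is handed in; nothing more can be done
None
```

I carried out every step and handed the job in at 21.6 s. The hand-in gave no verdict, so the result rests on my own checks below.

**What I did**
- I picked up the amber jar by its cap and stood it on the platform between the four posts.
- I pinched the red knob and led the lever round to about 1.53 rad, measured from the knob's position.
- I turned the cap about 66° anticlockwise and lifted it straight up.

**What the last checks showed**
- **Turning:** the cap mark stayed put in the tool view, so the pads did not slip. Wrist torque fell from 0.22 to 0.05 N m as the threads let go, and the wrist force while lifting was about the weight of the cap.
- **Cap:** it is held level at a 57.6 mm finger gap, within about 1 mm of the jar's measured axis. Its underside is about 14 mm above the rim, worked out from a 28 mm rise of the tool.
- **Jar and lever:** the jar stands in the clamp with its bare neck visible, and the lever is still shut.

**Not measured or not in full agreement**
- I could not measure the jaw's force on the jar. I took the jar as braced because the lever met firm resistance at the end of its swing and the posts sat against the glass.
- That the jar did not turn in the clamp is inferred from the torque drop and the free lift.
- The camera estimates of the seat position differed by up to 4 mm in y. I used a value in between, and the clamped jar measured close to it.

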